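# Isolate the heated mould and knock the casting out

### The job

The casting in the heated mould is ready: first switch the mould off by turning the red isolator handle anticlockwise from its green ON mark until it snaps fully home at the white OFF mark. Then push the knock-out lever at the foot of the mould all the way down so that the casting rises out of the block, lift the casting out and set it down upright, without dropping it, wholly on the round cork mat. Leave the switch off and do not disturb the loose beaker, jar, timer or tape roll near the work.

Things in the scene. Friction and masses are not known exactly. Their poses are not given: they have to be found in the camera images.
- isolator: fixed grey switch box 92 x 92 mm, 72 mm high, with a yellow top plate and a red handle on top; origin: centre of its underside, on the bench, below the handle's axis. z up; the green ON mark lies toward its +x, the white OFF mark toward its +y
- isolator_handle (a joint): rotation of the red handle about the vertical: 0 = ON (its white pointer stripe toward the green mark), 1.571 = OFF (stripe toward the white mark); grows anticlockwise seen from above. A hidden over-centre detent pulls it to the nearer end stop; it tips over at the middle (0.785). Turning it takes at most about 0.2 Nm
- handle_grip (a point): centre of the red handle's bar, on its turning axis, 96 mm above the bench. The bar is 76 mm long (38 mm to either side), 18 mm wide, 28 mm high (82 to 110 mm above the bench) and stands on a red disc of 52 mm diameter and 10 mm height. This point turns with the bar: its x runs along the bar to the end with the white stripe
- mould_stand: fixed stand: blue base plate, four steel posts and an aluminium mould block 84 x 84 mm, whose top is 146 mm above the bench, with an upright through bore of 43 mm diameter at its centre. Origin: on the bench, on the axis of the bore; z up; the knock-out lever sticks out toward its -x
- mould_top (a point): centre of the bore's mouth, level with the top face of the mould block
- knockout_lever (a joint): angle of the knock-out lever: 0 = paddle up, casting sunk in the mould; 0.66 = paddle fully down, casting raised by 36 mm (proportional). It is pivoted 55 mm from the bore axis, on the stand's -x side, 55 mm above the bench. Friction holds it where it is left, also under the casting; about 4 to 5 N on the paddle move it. It may be left down at the end
- paddle (a point): centre of the top face of the lever's black paddle (40 mm along the lever, 44 mm across), 100 mm from the pivot; this point lies 95 mm above the bench when up and about 30 mm when fully down, about 147 mm from the bore axis toward the stand's -x in both (up to 155 mm on the way)
- specimen: the casting: orange-brown resin cylinder, 40 mm diameter, 64 mm long, about 0.12 kg, with a bright steel inlay in its top. Origin: centre of its underside, z along it, up. It starts in the bore with its top flush with the mould block (origin 82 mm above the bench); fully knocked out, 36 mm of it stand above the block
- cork_mat: fixed round cork mat with a metal rim, 123 mm across, cork 120 mm across, 10 mm thick; origin: centre of its underside, on the bench. Behind it (x beyond about 0.47) stand drum-shaped furnaces 200 mm high, and between mat and mould (x beyond about 0.465, y from -0.04 to 0.15) controller boxes 225 mm high
- beaker: clear beaker, 56 mm across, 72 mm high, loose; origin: centre of its underside. Leave it alone
- sample_jar: white jar with yellow lid, 58 mm across, 74 mm high, loose; origin: centre of its underside. Leave it alone
- timer: white standing timer, 20 x 62 x 60 mm, loose; origin: centre of its underside. Leave it alone
- tape_roll: roll of beige tape lying flat, 61 mm across, 19 mm high, loose; origin: centre of its underside. Leave it alone
Mind the look-alikes: they are no part of the job. Leave any purple or turquoise look-alike of the specimen alone.

How it is judged:
By the outcome, as a careful person would: the job done as asked, in the order asked, and still so for the second after the job is handed in, with the robot touching nothing.
It also fails if it takes over 61 s, if anything falls off the work surface, if the arm or the gripper's body presses on something with over 40 N, if the wrist force passes 120 N, or if a joint passes its speed limit or range.

### The arm

A 6-joint arm with a two-finger parallel gripper is mounted at the origin on a cart in front of the work surface, level with it; the furniture and walls round the work are solid. World frame = base frame: x ahead of the robot, y to its left, z up, the work surface at z = 0. Lengths are in m, angles in degrees, forces in N, time in s.
With the tool pointing down it reaches from about 0.25 to 0.725 m from the base axis. Payload 9.7 kg.
Tool frame: the origin (TCP) lies midway between the tips of the shut fingers; the grasp point (between the pads) lies 19 mm behind it (bot.pinch_z is the distance from the TCP to the grasp point, in m); z points along the fingers, y is the line along which they close (so a half turn about z gives the same grasp; the last joint's range is limited). The gripper opens to 85 mm and grips with 20 to 120 N. Pads are 22 mm wide; open, the fingers measure 114 mm over their backs; the gripper's body (76 mm by 85 mm) begins 54 mm behind the grasp point. The pads swing forward as they close: fully open they stand 13 mm farther back than shut.
Start: joints at [-77.292, 4.979, 10.078, 95.1, 0, 90], TCP at [0.121, -0.537, 0.231] pointing down, gripper open.
Joint ranges: [-179.16, 179.16], [-48.56, 103.87], [-65.8, 70.77], [-126.05, 130.52], [-82.76, 87.17], [-180, 180]. Speed limits (degrees/s): [127.2, 127.2, 147.25, 180, 180, 180].

### API

Orientations are given as [roll, pitch, yaw] about the fixed x, y, z axes, in that order (R = Rz(yaw) Ry(pitch) Rx(roll)).
In Python, from workcell import sensors, camera, camera_params, ticket, bot gives the robot as it stands.
- The arm moves only by the shell command python3 -m jog 'ROWS' [FORCE]. ROWS is JSON, a list that holds one entry, the list of rows, each a list of 5 numbers: the shift along the world's x, y, z in units of 50 mm (1.0 is 50 mm), then the turn about the world's z in units of 5 degrees (1.0 is 5 degrees), then the opening, from 0 (shut) to 1 (fully open). In form: [[[tx, ty, tz, yaw, grip], ...]]. A call has 1 to 8 rows; each row shifts and turns the commanded pose from where the row before left it; what a row does not reach is not made up. A row lasts 1/10 s, in which the tool goes at most 50 mm and 8.59 degrees, less where a joint would pass 70% of its speed; a pose out of reach is approached as far as the arm can. A call is refused whole if a number of a shift passes 1 or a number of a turn 1, either way. A call with a gripper value outside its range is refused whole. The fingers move at their own pace and stop on an object; FORCE is the grip in N (left out, the last holds). Time passes only in rows, so rows that do not move let the fingers close. It gives the time, the measured TCP pose, the force, the opening and the grip force at its end, in the units of the state.
- sensors.get_obs(): the state, without advancing time (a new reading comes with each control period).
- camera(name): name is "scene" or "top" or "wrist"; returns the picture (480x640x3 uint8, blue, green, red); there is no depth.
- camera_params(name): a dict with "fx", "fy", "cx", "cy" (pixels), "k1" (the pictures are not rectified: a ray, as slopes to the right and down, at radius r is drawn at 1 + k1 r^2 times it, then the intrinsics apply), "T" (4x4, takes a point from camera to world coordinates); the wrist camera has in their place "tool_from_camera" (4x4, takes a point from camera to tool coordinates, whose origin is the TCP and whose axes are the flange's). Camera axes: x right, y down, z forward; pixel columns grow to the right and rows downward; lengths in m; the calibration is good to about 2 mm. A picture is of the moment at which its call begins: read the wrist's pose just before it. camera_params takes no time and is no camera call.
- ticket.job_done(): hands the job in; it is judged then, once.
The state is a dict: "time": time; "q": joint angles; "qd": joint speeds; "joint_efforts": joint torques, N m; "ee_pos": TCP position; "tcp_rot": TCP orientation; "wrist_force": force on the tool from outside, world axes, zero at the start; "torque": the same for the moment, N m; "opening": finger opening in m; "grasp_force": force on a finger pad.
Only numpy, scipy, OpenCV 4.12 (cv2) and the standard library are available. Lean on these libraries where they do the work, as an engineer would, in place of code of your own. Each camera call takes 0.05 s, during which the arm holds its last target. There are 200 camera calls.

## Working session

There is one attempt and no reset: what is moved stays moved. The work goes in short steps, Python scripts to look and compute and a shell command to move; the robot and the scene stay as the last step left them, time stands still between calls to the robot, and variables do not carry over. Pictures are saved under pics/ and viewed, at most 10 in all, crops included, and the job is handed in when it is done.

```bash
mkdir -p pics; ls; python3 - <<'E'
from workcell import sensors,camera,camera_params,bot
import cv2,numpy as np
for n in("scene","top"):
    im=camera(n);cv2.imwrite(f"pics/{n}0.png",im)
    p=camera_params(n);print(n,p["fx"],p["cx"],p["cy"],p["k1"],np.round(p["T"],3).tolist())
o=sensors.get_obs();print(o["time"],o["ee_pos"],o["tcp_rot"],o["opening"],bot.pinch_z)
print(camera_params("wrist"))
E
```

```text
pics
scene 473.985967968156 321.4954774364985 237.8655028260714 0.044047792086590765 [[-0.961, 0.157, -0.229, 0.829], [0.277, 0.556, -0.783, 1.001], [0.005, -0.816, -0.578, 0.853], [0.0, 0.0, 0.0, 1.0]]
top 544.8623109002227 317.6379213744229 237.16989899315323 0.005959987141028261 [[-0.018, -0.997, 0.08, 0.421], [-1.0, 0.018, -0.009, -0.006], [0.007, -0.08, -0.997, 1.611], [0.0, 0.0, 0.0, 1.0]]
0.1 [ 0.12094682 -0.53633223  0.23064502] [-1.79931158e+02 -8.29979131e-04  1.27074656e+01] 0.08521282877267286 0.0187
{'fx': 420.30364870325445, 'fy': 420.30364870325445, 'cx': 315.190799126082, 'cy': 240.62269331322085, 'k1': -0.08344479943110783, 'tool_from_camera': array([[-1.40448875e-04, -9.61348245e-01, -2.75335308e-01,
         6.95626214e-02],
       [ 9.99999852e-01, -2.79486343e-04,  4.65740672e-04,
        -5.11262372e-04],
       [-5.24691436e-04, -2.75335202e-01,  9.61348143e-01,
        -1.43207960e-01],
       [ 0.00000000e+00,  0.00000000e+00,  0.00000000e+00,
         1.00000000e+00]])}
```

View pics/scene0.png

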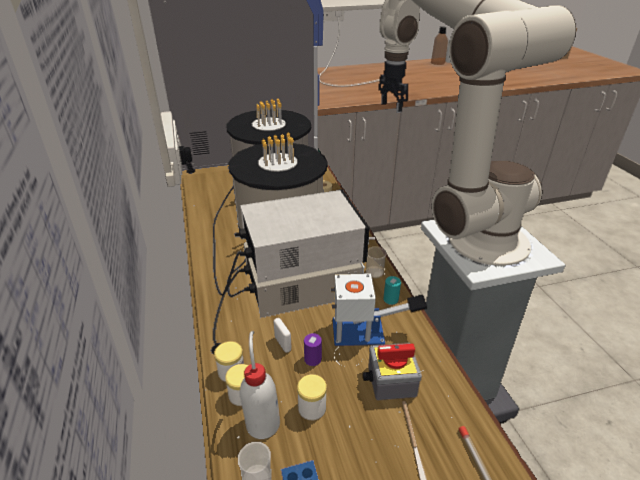

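View pics/top0.png

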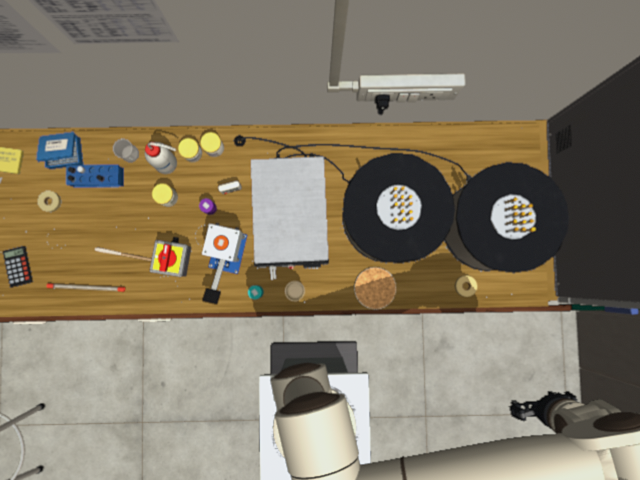

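The top view shows the isolator at (169,258), the mould with its orange casting at (221,243), the paddle at (211,297) and the cork mat at (375,287). The loose things near the work are the beaker (294,290), jar (163,193), timer (229,186) and tape roll (466,286).

Look-alikes of the casting are purple (207,204) and turquoise (256,293). The one I want is the orange one in the white/aluminium block at (221,243).

```bash
cat > h.py <<'E'
import numpy as np,cv2
from workcell import sensors,camera,camera_params
from scipy.spatial.transform import Rotation as R
def cam(n):
    p=dict(camera_params(n))
    if n=="wrist":
        o=sensors.get_obs();T=np.eye(4);T[:3,:3]=R.from_euler("xyz",o["tcp_rot"],degrees=True).as_matrix();T[:3,3]=o["ee_pos"]
        p["T"]=T@p["tool_from_camera"]
    return p
def cast(p,uv,z):
    K=np.array([[p["fx"],0,p["cx"]],[0,p["fy"],p["cy"]],[0,0,1]])
    s=cv2.undistortPoints(np.array([[uv]],float),K,np.array([p["k1"],0,0,0]))[0,0]
    d=p["T"][:3,:3]@[s[0],s[1],1];o=p["T"][:3,3]
    return o+d*(z-o[2])/d[2]
def blobs(im,lo,hi,roi,amin=20):
    x0,y0,x1,y1=roi;m=cv2.inRange(cv2.cvtColor(im[y0:y1,x0:x1],cv2.COLOR_BGR2HSV),np.array(lo),np.array(hi))
    c,_=cv2.findContours(m,cv2.RETR_EXTERNAL,cv2.CHAIN_APPROX_NONE)
    out=[]
    for k in c:
        if cv2.contourArea(k)>=amin:
            (a,b),wh,t=cv2.minAreaRect(k);out.append(((a+x0,b+y0),wh,t,cv2.contourArea(k)))
    return sorted(out,key=lambda q:-q[3])
E
python3 - <<'E'
from h import *
im=cv2.imread("pics/top0.png");p=cam("top")
for nm,lo,hi,roi,z in [("red bar",(0,150,90),(6,255,255),(145,230,195,285),.11),("yellow",(22,120,120),(35,255,255),(145,230,195,285),.072),
 ("casting",(7,110,100),(20,255,255),(205,228,238,258),.146),("block",(0,0,150),(180,60,255),(195,215,250,270),.146),("paddle",(0,0,0),(180,255,50),(195,280,228,312),.095),
 ("mat",(5,60,90),(18,255,255),(345,262,405,312),.01),("timer",(0,0,150),(180,60,255),(215,175,245,198),.06),("jar",(22,120,120),(35,255,255),(148,178,180,210),.074),("teal",(80,100,40),(100,255,255),(240,280,270,305),.06)]:
    for b in blobs(im,lo,hi,roi)[:2]: print(nm,np.round(b[0],1),np.round(b[1],1),round(b[2]),b[3],np.round(cast(p,b[0],z),3))
for nm,uv,z in[("beaker",(294,290),.072),("tape",(466,286),.019)]:print(nm,np.round(cast(p,uv,z),3))
t=cv2.resize(im[170:320,135:315],(720,600),interpolation=cv2.INTER_CUBIC);cv2.imwrite("pics/crop1.png",t)
E
```

```text
red bar [167.  257.5] [25. 16.] 90 228.0 [0.493 0.397 0.11 ]
yellow [174.5 259.1] [11.6 26. ] 10 170.5 [0.49  0.386 0.072]
yellow [156.  263.5] [11.  6.] 90 47.0 [0.479 0.438 0.072]
casting [220.5 242.5] [13. 13.] 90 142.0 [0.529 0.244 0.146]
block [219.5 247.3] [32.4 42.9] 13 1020.0 [0.516 0.246 0.146]
paddle [211.1 295.6] [14.6 12.4] 14 152.5 [0.386 0.279 0.095]
mat [375.  287.5] [42. 43.] 0 1395.5 [ 0.399 -0.184  0.01 ]
timer [228.4 185.7] [ 6.8 21.8] 75 119.0 [0.699 0.235 0.06 ]
jar [161.5 193. ] [20. 21.] 90 327.0 [0.678 0.423 0.074]
teal [255. 292.] [12. 14.] 90 142.5 [0.393 0.161 0.06 ]
beaker [0.397 0.05  0.072]
tape [ 0.399 -0.449  0.019]
```

View pics/crop1.png

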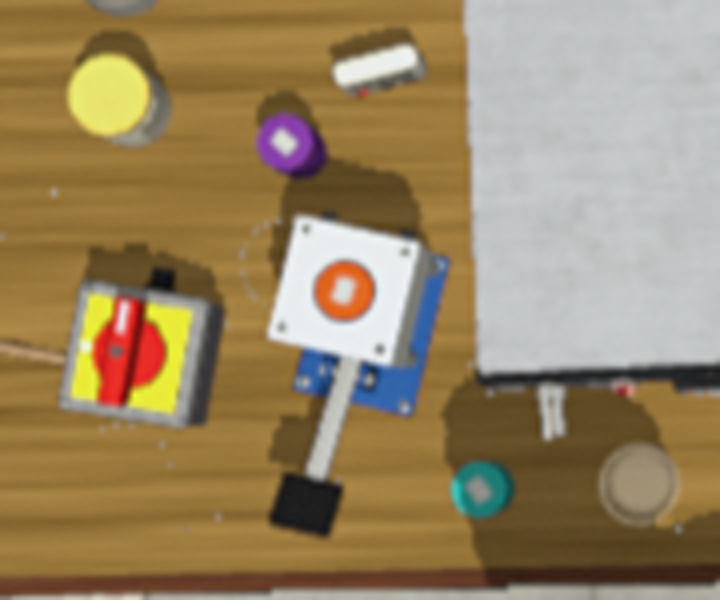

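The crop confirms the choice: the casting is the orange disc with a bright inlay at crop (344,290), in the block whose lever goes to the paddle at (307,503). The handle's stripe points to world +x, with the bar at about -10°, and the white OFF mark is at (86,345), on the +y side.

The paddle-to-bore distance measures 147 mm, as stated. Moving to above the isolator.

```bash
python3 -m jog '[[[0.1,0.5,0.6,-0.2,1],[0.31,0.8,0.4,-0.2,1],[0.31,0.8,0,-0.2,1],[0.31,0.8,0,-0.2,1],[0.31,0.8,0,-0.2,1],[0.31,0.8,0,-0.2,1],[0.31,0.8,0,-0.2,1],[0.31,0.8,0,-0.2,1]]]' 40
python3 -m jog '[[[0.31,0.8,0,-0.2,1],[0.31,0.8,0,-0.2,1],[0.31,0.8,0,-0.2,1],[0.31,0.8,0,-0.2,1],[0.31,0.8,0,-0.2,1],[0.31,0.8,0,-0.2,1],[0.31,0.8,0,-0.2,1],[0.31,0.8,0,-0.2,1]]]'
python3 -m jog '[[[0.31,0.8,0,-0.2,1],[0.31,0.8,0,-0.2,1],[0.31,0.8,0,-0.2,1],[0.31,0.8,0,-0.2,1],[0.31,0.8,0,-0.2,1],[0.31,0.8,0,-0.2,1],[0.2,0.4,0,-0.1,1],[0,0,0,0,1]]]'
```

```text
time: 0.9
ee_pos: [0.2345, -0.2299, 0.2811]
tcp_rot: [180.0, -0.0, 4.6]
wrist_force: [0.8, -0.1, -0.4]
opening: 0.0856
grasp_force: 0.0
time: 1.7
ee_pos: [0.3589, 0.0199, 0.2812]
tcp_rot: [-176.9, 0.0, 0.8]
wrist_force: [0.6, -0.2, -0.3]
opening: 0.0852
grasp_force: 0.0
time: 2.5
ee_pos: [0.4726, 0.1033, 0.2806]
tcp_rot: [-169.5, 0.2, 6.2]
wrist_force: [-0.2, -0.5, -0.6]
opening: 0.0856
grasp_force: 0.0
```

```bash
python3 -c "
from workcell import sensors
o=sensors.get_obs();print(o['q'],o['qd'],o['ee_pos'],o['tcp_rot'],o['joint_efforts'])"
```

```text
[  6.1492946   -2.97437575   7.02076453 100.25205781  10.52636333
 179.94187067] [-0.67641417 -2.29766847 -1.18404501  1.09150366 -0.81892784 -0.08123137] [0.47261336 0.10328647 0.28063204] [-169.4733857     0.24629787    6.20644619] [ 4.96707615e-01 -4.13532937e+01  4.67694247e+01 -3.74282962e-01
  7.98176453e-01 -3.86523197e-04]
```

```bash
python3 -m jog '[[[0,0,0,0,1],[0,0,0,0,1]]]'; python3 -c "
from workcell import sensors
o=sensors.get_obs();print(o['q'],o['qd'],o['ee_pos'],o['tcp_rot'],o['wrist_force'])"
```

```text
time: 2.7
ee_pos: [0.4714, 0.1025, 0.2819]
tcp_rot: [-169.5, 0.1, 6.1]
wrist_force: [0.8, -0.5, -0.2]
opening: 0.0853
grasp_force: 0.0
[  6.08281841  -3.2173638    6.93190433 100.29818628  10.50395471
 179.943452  ] [-0.15197288 -0.38027859  0.01929105 -0.17083956  0.01752301 -0.03408019] [0.47143332 0.10248936 0.28186974] [-1.69495906e+02  1.38609197e-01  6.13841896e+00] [ 0.78641005 -0.51621224 -0.24972201]
```

Joint 6 hit its range. Yaw is j1 − j6 + 180, so I need the half-turned grasp (yaw 170, going to 260). Turning positive while travelling.

```bash
python3 -m jog '[[[0,0,0,1,1],[0,0,0,1,1],[0,0,0,1,1],[0,0.2,0,1,1],[0,0.2,0,1,1],[0,0.2,0,1,1],[0,0.2,0,1,1],[0,0.2,0,1,1]]]'
```

```text
time: 3.5
ee_pos: [0.4715, 0.1528, 0.2822]
tcp_rot: [-169.5, 0.1, 46.3]
wrist_force: [0.2, 1.1, 0.2]
opening: 0.0853
grasp_force: 0.0
```

The lock left a 10.5° tilt that stays in the commanded pose. At joint 6's opposite limit, a −y move should undo it by the same mechanism, so I'm rotating there while swinging j1 back to save time.

```bash
python3 -m jog '[[[-0.1,-0.2,0,1,1],[-0.1,-0.2,0,1,1],[-0.1,-0.2,0,1,1],[-0.1,-0.2,0,1,1],[-0.1,-0.2,0,1,1],[-0.1,-0.2,0,1,1],[-0.1,-0.2,0,1,1],[-0.1,-0.2,0,1,1]]]' | sed -n 1,3p
python3 -m jog '[[[-0.1,-0.2,0,1,1],[-0.1,-0.2,0,1,1],[-0.1,-0.2,0,1,1],[-0.1,-0.2,0,1,1],[-0.1,-0.2,0,1,1],[-0.1,-0.2,0,1,1],[-0.1,-0.2,0,1,1],[-0.1,-0.2,0,1,1]]]' | sed -n 1,3p
python3 -m jog '[[[0,-0.2,0,1,1],[0,-0.2,0,1,1],[0,-0.2,0,1,1],[0,-0.2,0,1,1],[0,-0.2,0,1,1],[0,-0.2,0,1,1],[0,-0.2,0,1,1],[0,-0.2,0,1,1]]]' | sed -n 1,3p
python3 -m jog '[[[0,-0.2,0,1,1],[0,-0.2,0,1,1],[0,-0.2,0,1,1],[0,-0.2,0,1,1],[0,-0.2,0,1,1],[0,-0.2,0,1,1],[0,-0.2,0,1,1],[0,-0.2,0,1,1]]]' | sed -n 1,3p
python3 -m jog '[[[0,-0.2,0,1,1],[0,-0.2,0,1,1],[0,-0.2,0,1,1],[0,-0.2,0,1,1],[0,-0.2,0,1,1],[0,-0.2,0,1,1],[0,-0.2,0,1,1],[0,-0.2,0,1,1]]]' | sed -n 1,3p
python3 -c "
from workcell import sensors
o=sensors.get_obs();print(o['q'])"
```

```text
time: 4.3
ee_pos: [0.4313, 0.0721, 0.2821]
tcp_rot: [-169.5, 0.1, 86.3]
time: 5.1
ee_pos: [0.3912, -0.0078, 0.282]
tcp_rot: [-169.5, 0.2, 126.3]
time: 5.9
ee_pos: [0.3913, -0.0877, 0.282]
tcp_rot: [-169.5, 0.2, 166.3]
time: 6.7
ee_pos: [0.3912, -0.1676, 0.2821]
tcp_rot: [-169.4, 0.2, -153.7]
time: 7.5
ee_pos: [0.3912, -0.2475, 0.2821]
tcp_rot: [-169.4, 0.1, -113.7]
[-33.49642248 -15.9711443   -4.3006142   91.2535404    1.91600714
 -99.6453638 ]
```

```bash
python3 -m jog '[[[0,-0.2,0,1,1],[0,-0.2,0,1,1],[0,-0.2,0,1,1],[0,-0.2,0,1,1],[0,-0.2,0,1,1],[0,-0.2,0,1,1],[0,-0.2,0,1,1],[0,-0.2,0,1,1]]]' | sed -n 1,3p
python3 -m jog '[[[0,-0.1,0,1,1],[0,-0.1,0,1,1],[0,-0.1,0,1,1],[0,-0.1,0,1,1],[-0.2,-0.2,0,0,1],[-0.2,-0.2,0,0,1],[-0.2,-0.2,0,0,1],[-0.2,-0.2,0,0,1]]]' | sed -n 1,3p
python3 -c "
from workcell import sensors
o=sensors.get_obs();print(o['q'])"
```

```text
time: 8.3
ee_pos: [0.3912, -0.3274, 0.2822]
tcp_rot: [-169.5, 0.1, -73.7]
time: 9.1
ee_pos: [0.3506, -0.3879, 0.2819]
tcp_rot: [-169.5, 0.1, -53.9]
[ -53.59977509    2.22656619   12.34252243  100.16970506   10.51654921
 -179.65954206]
```

```bash
python3 -m jog '[[[-0.64,-0.48,0,0,1],[-0.64,-0.48,0,0,1],[-0.64,-0.48,0,0,1],[-0.64,-0.48,0,0,1]]]' | sed -n 1,3p
python3 -c "
from workcell import sensors
o=sensors.get_obs();print(o['q'])"
```

```text
time: 9.5
ee_pos: [0.2897, -0.4426, 0.2816]
tcp_rot: [-172.9, 0.2, -60.7]
[ -60.60403809    3.45799977   13.88165946  100.59136918    7.08597554
 -179.9457916 ]
```

The tilt is coming off, at about 0.85° per row.

```bash
python3 -m jog '[[[-0.7,-0.38,0,0,1],[-0.7,-0.38,0,0,1],[-0.7,-0.38,0,0,1],[-0.7,-0.36,0,0,1],[-0.7,-0.36,0,0,1],[-0.7,-0.36,0,0,1]]]' | sed -n 1,3p
python3 -c "
from workcell import sensors
o=sensors.get_obs();print(o['q'])"
```

```text
time: 10.1
ee_pos: [0.1876, -0.5063, 0.2814]
tcp_rot: [-178.0, 0.3, -70.8]
[ -70.72548057    5.29667816   16.04064474  100.99897793    1.99243976
 -179.94344052]
```

```bash
python3 -m jog '[[[-0.75,-0.25,0,0,1],[-0.75,-0.25,0,0,1],[0,0,0,0,1]]]' | sed -n 1,3p
python3 -c "
from workcell import sensors
o=sensors.get_obs();print(o['q'])"
```

```text
time: 10.4
ee_pos: [0.1489, -0.52, 0.2812]
tcp_rot: [-179.7, 0.3, -74.2]
[ -74.18288812    5.48554689   16.24642712  101.05377222    0.30417158
 -179.9422292 ]
```

```bash
python3 -m jog '[[[0.15,0.4,0,-0.97,1],[0.29,0.77,0,-0.97,1],[0.29,0.77,0,-0.97,1],[0.29,0.77,0,-0.97,1],[0.29,0.77,0,-0.97,1],[0.29,0.77,0,-0.97,1],[0.29,0.77,0,-0.97,1],[0.29,0.77,0,-0.97,1]]]' | sed -n 1,3p
python3 -m jog '[[[0.29,0.77,0,-0.97,1],[0.29,0.77,0,-0.97,1],[0.29,0.77,0,-0.97,1],[0.29,0.77,0,-0.97,1],[0.29,0.77,0,-0.97,1],[0.29,0.77,0,-0.97,1],[0.29,0.77,0,-0.97,1],[0.29,0.77,0,-0.97,1]]]' | sed -n 1,3p
```

```text
time: 11.2
ee_pos: [0.2601, -0.2282, 0.2815]
tcp_rot: [-179.6, 0.3, -113.1]
time: 12.0
ee_pos: [0.3761, 0.0802, 0.2816]
tcp_rot: [-179.6, 0.3, -151.8]
```

```bash
python3 -m jog '[[[0.29,0.8,0,-0.95,1],[0.29,0.8,0,-0.95,1],[0.29,0.8,0,-0.95,1],[0.29,0.8,0,-0.95,1],[0.29,0.8,0,-0.95,1],[0.29,0.8,0,-0.95,1],[0.29,0.8,0,-0.95,1],[0.29,0.8,0,-0.95,1]]]' | sed -n 1,3p
python3 -m jog '[[[0,0,-0.4,0,1],[0,0,-0.4,0,1],[0,0,0,0,1]]]' | sed -n 1,3p
python3 - <<'E'
from h import *
p=cam("wrist");im=camera("wrist");cv2.imwrite("pics/w1.png",im)
for nm,lo,hi,z in[("red",(0,150,90),(6,255,255),.11),("yel",(22,120,100),(35,255,255),.072)]:
    for b in blobs(im,lo,hi,(0,0,640,480),200)[:3]:
        print(nm,np.round(b[0]),np.round(b[1]),np.round(b[2]),np.round(cast(p,b[0],z),4))
E
```

```text
time: 12.8
ee_pos: [0.4922, 0.4, 0.2813]
tcp_rot: [-179.6, 0.3, 170.2]
time: 13.1
ee_pos: [0.4914, 0.3981, 0.2379]
tcp_rot: [-179.4, 0.1, 170.4]
red [330. 225.] [107.  67.] 67.0 [0.4894 0.4071 0.11  ]
red [487.  76.] [16. 24.] 90.0 [0.412  0.5178 0.11  ]
yel [380. 408.] [65. 51.] 8.0 [0.6696 0.4238 0.072 ]
yel [298. 215.] [42. 96.] 2.0 [0.4874 0.3842 0.072 ]
yel [357. 216.] [94. 40.] 90.0 [0.4955 0.4278 0.072 ]
```

View pics/w1.png

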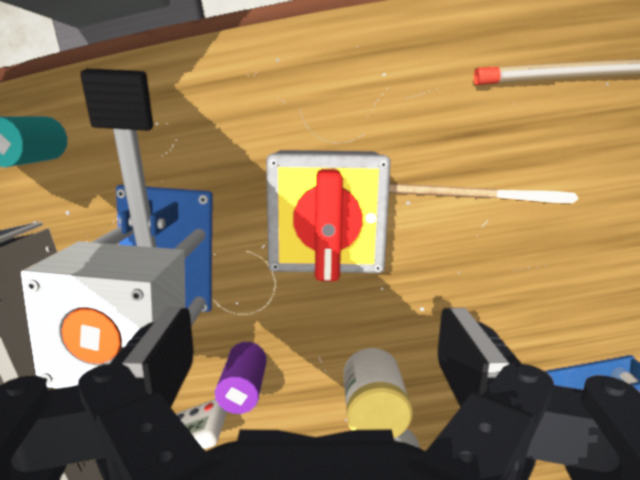

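The wrist view shows the bar lined up with the tool, its axis screw at (328,230), top face ends at about (328,172) and (328,280), and the stripe on the far end. The jar (378,400) and purple piece (240,377) are clear of the fingers' way. The casting is at (90,335) and the paddle at (118,98).

```bash
python3 - <<'E'
from h import *
p=cam("wrist");im=cv2.imread("pics/w1.png")
a=cast(p,(328,230),.11);b=cast(p,(328,280),.11);print(a,b,np.degrees(np.arctan2(*(b-a)[1::-1])))
print("plate",[np.round(cast(p,u,.072),4) for u in((272,157),(386,156),(275,268),(381,267))])
for b in blobs(im,(5,150,120),(14,255,255),(20,290,140,390),200)[:1]:print("cast",b[0],b[1],cast(p,b[0],.146))
print("block",[np.round(cast(p,u,.146),4) for u in((25,270),(157,291))],"paddle",[np.round(cast(p,u,.09),4) for u in((82,70),(146,72),(152,129),(92,127))])
print(sensors.get_obs()["ee_pos"])
E
```

```text
[0.49378343 0.40537878 0.11      ] [0.52926297 0.39967419 0.11      ] -9.134153407386023
plate [array([0.4424, 0.3729, 0.072 ]), array([0.4555, 0.4553, 0.072 ]), array([0.5274, 0.3585, 0.072 ]), array([0.5402, 0.4409, 0.072 ])]
cast (90.75000762939453, 335.75) (61.51828384399414, 49.497474670410156) [0.52909719 0.24239381 0.146     ]
block [array([0.4784, 0.2136, 0.146 ]), array([0.5054, 0.2957, 0.146 ])] paddle [array([0.3604, 0.2584, 0.09  ]), array([0.3707, 0.3023, 0.09  ]), array([0.4079, 0.297 , 0.09  ]), array([0.3985, 0.2548, 0.09  ])]
[0.49154422 0.39795458 0.24013987]
```

```bash
python3 -m jog '[[[0.02,0.15,-0.4,0,1],[0,0,-0.6,0,1],[0,0,-0.6,0,1],[0,0,-0.5,0,1],[0,0,-0.5,0,1],[0,0,-0.4,0,1],[0,0,0,0,1],[0,0,0,0,1]]]' 40
python3 -m jog '[[[0,0,0,0,0],[0,0,0,0,0],[0,0,0,0,0],[0,0,0,0,0],[0,0,0,0,0],[0,0,0,0,0],[0,0,0,0,0]]]' 40
```

```text
time: 13.95
ee_pos: [0.4934, 0.4058, 0.0932]
tcp_rot: [-179.7, 0.3, 170.4]
wrist_force: [0.3, 0.2, 0.1]
opening: 0.0856
grasp_force: 0.0
time: 14.65
ee_pos: [0.4931, 0.4052, 0.0918]
tcp_rot: [-179.6, 0.3, 170.3]
wrist_force: [-1.7, -5.1, 6.3]
opening: 0.0174
grasp_force: 41.5
```

Gripped at 18 mm. Turning +90°.

```bash
python3 -m jog '[[[0,0,0,1,0],[0,0,0,1,0],[0,0,0,1,0],[0,0,0,1,0],[0,0,0,1,0],[0,0,0,1,0],[0,0,0,1,0],[0,0,0,1,0]]]'
python3 -m jog '[[[0,0,0,1,0],[0,0,0,1,0],[0,0,0,1,0],[0,0,0,1,0],[0,0,0,1,0],[0,0,0,1,0],[0,0,0,1,0],[0,0,0,1,0]]]'
python3 -m jog '[[[0,0,0,1,0],[0,0,0,1,0],[0,0,0,0.6,0],[0,0,0,0,0],[0,0,0,0,0]]]'
python3 -c "
from workcell import sensors
o=sensors.get_obs();print(o['torque'])"
```

```text
time: 15.45
ee_pos: [0.4931, 0.4054, 0.0918]
tcp_rot: [-179.6, 0.3, -149.4]
wrist_force: [-2.1, -4.2, 4.9]
opening: 0.0172
grasp_force: 41.5
time: 16.25
ee_pos: [0.493, 0.4055, 0.0918]
tcp_rot: [-179.6, 0.3, -109.4]
wrist_force: [-3.4, -4.1, 6.1]
opening: 0.0171
grasp_force: 41.5
time: 16.75
ee_pos: [0.4929, 0.4055, 0.0918]
tcp_rot: [-179.6, 0.3, -96.7]
wrist_force: [-3.7, -3.5, 4.8]
opening: 0.0172
grasp_force: 54.3
[-0.50589081  0.77330077 -1.43571745]
```

At the stop: 92.9° turned, with a counter-torque of 1.4 Nm. Releasing and checking.

```bash
python3 -m jog '[[[0,0,0,-0.4,0.5],[0,0,0,0,1],[0,0,0,0,1],[0,0,0.1,0,1],[0,0,0.5,0,1],[0,0,0.9,0,1],[0,0,0.9,0,1],[0,0,0.4,0,1]]]' | sed -n 1,4p
python3 - <<'E'
from h import *
p=cam("wrist");im=camera("wrist");cv2.imwrite("pics/w2.png",im)
print(p["T"][:3,3],sensors.get_obs()["ee_pos"])
E
```

```text
time: 17.55
ee_pos: [0.4936, 0.4062, 0.2365]
tcp_rot: [-179.4, 0.5, -98.6]
wrist_force: [1.0, 0.6, -0.0]
[0.48126364 0.3366391  0.37902473] [0.49391868 0.40648205 0.2383982 ]
```

View pics/w2.png

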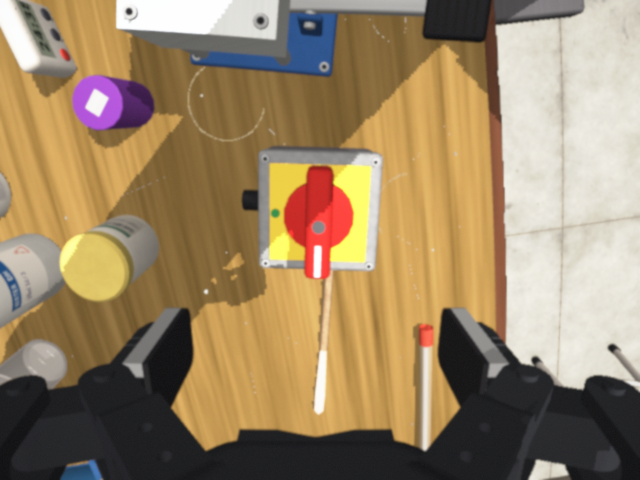

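The stripe at (318,262) now points away from the bench edge, to the OFF side. The bar is square to the plate and the green ON mark at (275,213) is uncovered, so it is OFF. Next, the paddle with shut fingers.

```bash
python3 -m jog '[[[-0.55,-0.63,0,0,0],[-0.55,-0.63,0,0,0],[-0.55,-0.64,0,0,0],[-0.55,-0.64,0,0,0],[0,0,-0.7,0,0],[0,0,-0.7,0,0],[0,0,-0.6,0,0],[0,0,-0.4,0,0]]]' 40
python3 -m jog '[[[0,0,-0.3,0,0],[0,0,-0.3,0,0],[0,0,-0.2,0,0],[0,0,-0.2,0,0],[0,0,-0.2,0,0],[0,0,-0.2,0,0],[0,0,0,0,0]]]'
```

```text
time: 18.4
ee_pos: [0.3823, 0.2781, 0.1092]
tcp_rot: [-179.7, 0.2, -98.6]
wrist_force: [-0.2, 1.2, 1.0]
opening: -0.0002
grasp_force: 0.0
time: 19.1
ee_pos: [0.383, 0.2784, 0.04]
tcp_rot: [-179.6, 0.2, -98.6]
wrist_force: [-0.1, -0.0, 0.6]
opening: 0.0
grasp_force: 0.0
```

```bash
python3 -m jog '[[[0,0,-0.1,0,0],[0,0,-0.1,0,0],[0,0,-0.1,0,0]]]'
python3 -m jog '[[[0,0,-0.05,0,0],[0,0,-0.05,0,0],[0,0,0,0,0]]]'
```

```text
time: 19.4
ee_pos: [0.3848, 0.2791, 0.031]
tcp_rot: [-179.3, 0.4, -98.7]
wrist_force: [-18.0, -18.5, 78.8]
opening: 0.0004
grasp_force: 39.4
time: 19.7
ee_pos: [0.3851, 0.2792, 0.0307]
tcp_rot: [-179.2, 0.5, -98.7]
wrist_force: [-25.3, -23.2, 87.0]
opening: -0.0003
grasp_force: 44.2
```

Bottom stop reached at z = 0.031, and the force is a firm stop. Rising and moving above the casting.

```bash
python3 -m jog '[[[0,0,0.3,0,0],[0,0,0.8,0,0],[0,0,0.9,0,0],[0,0,0.9,0,0],[0,0,0.9,0,0],[0,0,0.9,0,0.3],[0.3,-0.1,0,0,1],[0.5,-0.1,0,0,1]]]' | sed -n 1,4p
python3 -m jog '[[[0.6,-0.14,0,0,1],[0.6,-0.14,0,0,1],[0.6,-0.14,0,0,1],[0.3,-0.1,0,0,1],[0,0,0,0,1]]]'
python3 - <<'E'
from h import *
p=cam("wrist");im=camera("wrist");cv2.imwrite("pics/w3.png",im)
for b in blobs(im,(5,150,100),(14,255,255),(0,0,640,480),200)[:3]:print("cast",b[0],b[1],b[2],cast(p,b[0],.182))
for b in blobs(im,(0,0,215),(180,60,255),(200,150,440,300),60)[:4]:print("inlay",b[0],b[1],cast(p,b[0],.182))
E
```

```text
time: 20.5
ee_pos: [0.4236, 0.2692, 0.258]
tcp_rot: [-179.5, 0.4, -98.6]
wrist_force: [-0.1, 0.7, 0.2]
time: 21.0
ee_pos: [0.5296, 0.2419, 0.2545]
tcp_rot: [-179.7, 0.2, -98.7]
wrist_force: [-1.1, 0.0, -0.0]
opening: 0.0853
grasp_force: 0.0
cast (317.5, 247.0) (82.0, 69.0) 90.0 [0.52778566 0.23814999 0.182     ]
inlay (431.05174255371094, 216.62068939208984) (12.041595458984375, 16.9412784576416) [0.4660322  0.23063099 0.182     ]
```

View pics/w3.png

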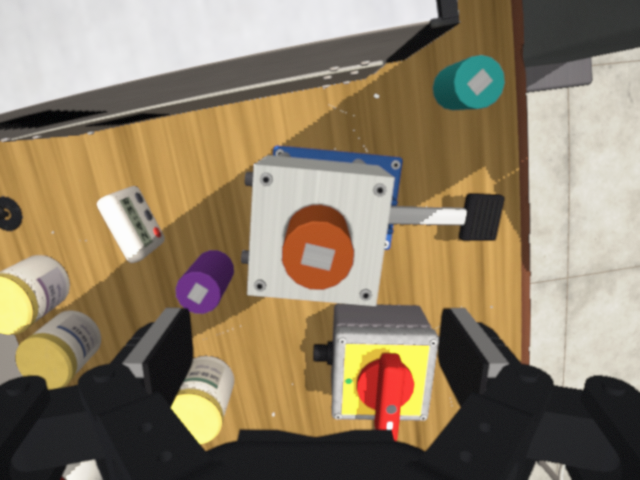

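The casting stands raised, with its top disc centre at (318,254) and inlay at (318,257), which casts to within 2 mm of the expected bore axis. The handle is still OFF. Grasping.

```bash
python3 -m jog '[[[0,0.02,-0.4,0,1],[-0.02,0,-0.5,0,1],[0,0,-0.5,0,1],[0,0,-0.4,0,1],[0,0,-0.25,0,1],[0,0,0,0,1]]]' | sed -n 1,4p
python3 -m jog '[[[0,0,0,0,0.3],[0,0,0,0,0.3],[0,0,0,0,0.3],[0,0,0,0,0.3],[0,0,0,0,0.3],[0,0,0,0,0.3]]]' 40
```

```text
time: 21.65
ee_pos: [0.5259, 0.2437, 0.1523]
tcp_rot: [-179.7, 0.2, -98.6]
wrist_force: [0.5, 0.5, -0.0]
time: 22.25
ee_pos: [0.5274, 0.2439, 0.1545]
tcp_rot: [-179.6, 0.3, -98.6]
wrist_force: [-0.6, 1.0, 5.4]
opening: 0.0386
grasp_force: 42.2
```

```bash
python3 -m jog '[[[0,0,0.15,0,0.3],[0,0,0.2,0,0.3],[0,0,0.3,0,0.3],[0,0,0.4,0,0.3],[0,0,0.4,0,0.3],[0,0,0.4,0,0.3],[0,0,0.3,0,0.3],[0,0,0,0,0.3]]]'
```

```text
time: 23.05
ee_pos: [0.5276, 0.2439, 0.2638]
tcp_rot: [-179.5, 0.4, -98.6]
wrist_force: [-0.8, 0.8, -0.6]
opening: 0.0387
grasp_force: 41.8
```

```bash
python3 -m jog '[[[-0.3,0,0.1,-1,0.3],[-0.5,0,0.1,-1,0.3],[-0.6,0,0,-1,0.3],[-0.6,-0.2,0,-1,0.3],[-0.5,-0.4,0,-1,0.3],[-0.21,-0.6,0,-1,0.3],[0,-0.65,0,-1,0.3],[0,-0.65,0,-1,0.3]]]' | sed -n 1,3p
python3 -m jog '[[[0,-0.65,0,-1,0.3],[0,-0.65,0,-1,0.3],[0,-0.65,0,-1,0.3],[0,-0.65,0,-1,0.3],[0,-0.65,0,-1,0.3],[0,-0.65,0,-1,0.3],[0,-0.65,0,-1,0.3],[0,-0.65,0,-1,0.3]]]'
python3 -m jog '[[[0,-0.65,0,-0.3,0.3],[0,-0.5,0,0,0.3],[0,-0.3,0,0,0.3],[0,0,0,0,0.3]]]'
```

```text
time: 23.85
ee_pos: [0.3908, 0.1178, 0.2708]
tcp_rot: [-179.6, 0.3, -138.8]
time: 24.65
ee_pos: [0.3911, -0.1426, 0.2706]
tcp_rot: [-179.6, 0.2, -178.8]
wrist_force: [0.1, 0.3, -1.0]
opening: 0.0387
grasp_force: 41.7
time: 25.05
ee_pos: [0.3912, -0.2151, 0.2701]
tcp_rot: [-179.7, 0.2, 179.7]
wrist_force: [0.0, 0.4, -0.3]
opening: 0.0388
grasp_force: 41.7
```

```bash
python3 -m jog '[[[0.08,0.3,0,0,0.3],[0,0.32,0,0,0.3],[0,0,0,0,0.3]]]' | sed -n 1,3p
python3 - <<'E'
from h import *
p=cam("wrist");im=camera("wrist");cv2.imwrite("pics/w4.png",im)
for b in blobs(im,(5,60,60),(18,200,255),(100,0,540,480),1000)[:3]:print(b,cast(p,b[0],.01))
E
```

```text
time: 25.35
ee_pos: [0.3954, -0.1811, 0.2711]
tcp_rot: [-179.7, 0.3, 180.0]
((319.5, 259.0), (292.0, 439.0), 90.0, 74938.5) [ 0.46148547 -0.17807502  0.01      ]
```

View pics/w4.png

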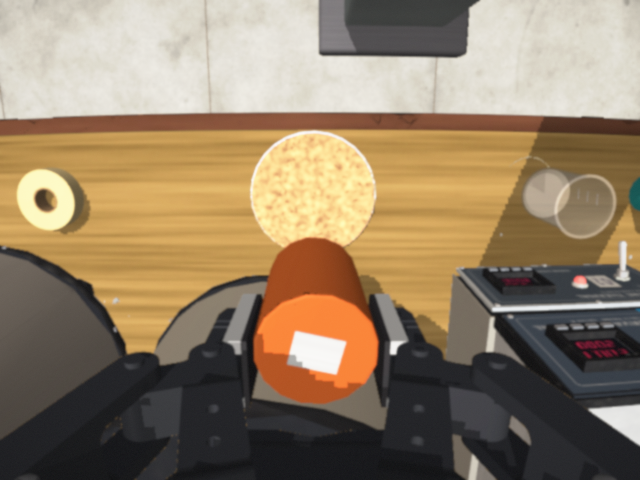

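The mat is at about (313,191), 126 px across. The casting is held upright between the pads, and the tape roll (48,200) and beaker (560,200) are clear.

```bash
python3 - <<'E'
from h import *
p=cam("wrist")
for u in((313,191),(250,191),(376,191),(313,131)):print(cast(p,u,.01))
print(sensors.get_obs()["ee_pos"])
E
```

```text
[ 0.3921834 -0.1853723  0.01     ]
[ 0.3921237  -0.24660573  0.01      ]
[ 0.39205958 -0.12429333  0.01      ]
[ 0.33546027 -0.18526796  0.01      ]
[ 0.39552469 -0.18176369  0.27111901]
```

```bash
python3 -m jog '[[[-0.05,-0.08,-0.5,0,0.3],[0,0,-0.7,0,0.3],[0,0,-0.7,0,0.3],[0,0,-0.7,0,0.3],[0,0,-0.7,0,0.3],[0,0,-0.6,0,0.3],[0,0,-0.35,0,0.3],[0,0,0,0,0.3]]]'
python3 -m jog '[[[0,0,-0.08,0,0.3],[0,0,0,0,0.3]]]'
```

```text
time: 26.2
ee_pos: [0.3914, -0.1861, 0.0562]
tcp_rot: [-179.7, 0.1, 179.9]
wrist_force: [-0.5, 0.9, -0.1]
opening: 0.0386
grasp_force: 41.6
time: 26.4
ee_pos: [0.3935, -0.187, 0.0556]
tcp_rot: [-179.6, 0.3, 179.9]
wrist_force: [0.2, -0.7, -0.5]
opening: 0.0386
grasp_force: 41.7
```

```bash
python3 -m jog '[[[0,0,-0.06,0,0.3],[0,0,-0.04,0,0.3],[0,0,0,0,0.3]]]'
python3 -m jog '[[[0,0,-0.04,0,0.3],[0,0,0,0,0.3]]]'
```

```text
time: 26.7
ee_pos: [0.3931, -0.1868, 0.0499]
tcp_rot: [-179.6, 0.3, 179.9]
wrist_force: [0.6, 0.8, -1.8]
opening: 0.0389
grasp_force: 41.7
time: 26.9
ee_pos: [0.393, -0.1867, 0.0476]
tcp_rot: [-179.6, 0.3, 179.9]
wrist_force: [0.1, -0.6, -1.2]
opening: 0.0385
grasp_force: 41.7
```

```bash
python3 -m jog '[[[0,0,-0.02,0,0.3],[0,0,0,0,0.3]]]'|sed -n '1,4p'
python3 -m jog '[[[0,0,-0.02,0,0.3],[0,0,0,0,0.3]]]'|sed -n '1,4p'
```

```text
time: 27.1
ee_pos: [0.3932, -0.1868, 0.047]
tcp_rot: [-179.6, 0.3, 179.9]
wrist_force: [-0.4, 0.1, 0.9]
time: 27.3
ee_pos: [0.3935, -0.1869, 0.0469]
tcp_rot: [-179.6, 0.4, 179.9]
wrist_force: [-2.9, 0.4, 10.0]
```

Contact at z = 0.047, as predicted. Releasing gently and backing off upward.

```bash
python3 -m jog '[[[0,0,0.01,0,0.5],[0,0,0,0,0.55],[0,0,0,0,0.7],[0,0,0,0,1],[0,0,0,0,1],[0,0,0,0,1],[0,0,0.2,0,1],[0,0,0.4,0,1]]]'
python3 -m jog '[[[0,0,0.6,0,1],[0,0,0.7,0,1],[0,0,0.7,0,1],[0,0,0.7,0,1],[0,0,0.4,0,1],[0,0,0,0,1],[0,0,0,0,1]]]' | sed -n 1,4p
python3 - <<'E'
from h import *
w=camera("wrist");s=camera("scene")
cv2.imwrite("pics/end.png",np.hstack([cv2.resize(w,(400,300)),cv2.resize(s[60:420,160:640],(400,300))]))
E
```

```text
time: 28.1
ee_pos: [0.3923, -0.1864, 0.076]
tcp_rot: [-179.7, 0.2, 179.9]
wrist_force: [0.1, 0.1, -0.2]
opening: 0.0855
grasp_force: 0.0
time: 28.8
ee_pos: [0.3932, -0.1868, 0.2316]
tcp_rot: [-179.6, 0.3, 179.9]
wrist_force: [-0.5, -0.1, -0.3]
```

View pics/end.png

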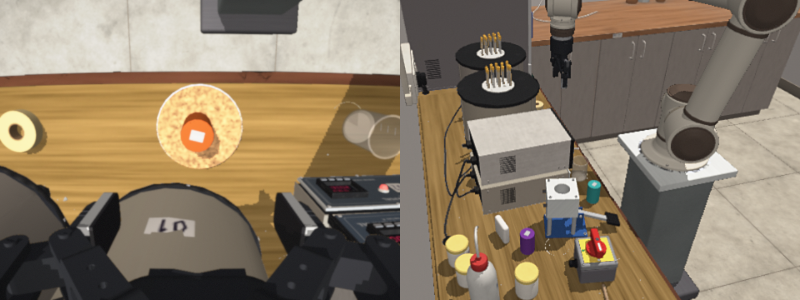

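The left half shows the casting upright at (197,132), in the middle of the mat. The right half shows the empty bore, the handle at OFF, and the beaker, jar, timer and tape roll undisturbed. Handing in.

```bash
python3 -c "
from workcell import ticket
print(ticket.job_done())"
```

```text
the job is handed in; nothing more can be done
None
```

The job is handed in at about 29 s of the 61 s: the mould is switched off, the lever was pushed fully down, and the casting stands upright in the middle of the cork mat with the loose things undisturbed in the final pictures; no verdict was shown.

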